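# Lock the spice canister onto the grinder and click its switch on

## Task

Fit the green canister upright onto the grinder: drop its two lugs through the yellow-marked slots of the black socket, push it fully down against the spring, turn it a sixth of a turn clockwise (seen from above) without forcing it, until its grip bar points straight across the grinder's long side, and let go, so that it springs up into its lock. Only then turn the blue knob on the grinder clockwise until it clicks over to the red dot, and leave it there. Leave everything else on the counter where it is.

Things in the scene. Friction and masses are not known exactly. Their poses are not given: they have to be found in the camera images.
- canister: Loose green canister with a white clip-on lid, 0.25 to 0.4 kg, standing on the counter at the start. Origin: centre of its underside, z up. Grey neck 59 mm in diameter, 0 to 21 mm high; green body 80 mm in diameter, 21 to 105 mm; lid 84 mm in diameter, 105 to 117 mm; on the lid a green grip bar 60 mm long (canister x) and 24 mm wide (y), 117 to 150 mm.
- canister_grip (a point): Point on the canister's axis in the grip bar, 139 mm above the canister's underside: a good TCP height for gripping the bar across its 24 mm width from above.
- canister_lug (a point): Outer end of one of two grey bayonet lugs at the foot of the neck, along the canister's +x and -x, so in line with the grip bar above. Each is 9 mm wide, 6 mm high (0 to 6 mm above the underside) and reaches 38.5 mm from the axis. The two are alike: either way round fits.
- grinder: Fixed cream grinder base, 150 mm (its x) by 280 mm (its y), flat deck 75 mm above the counter, origin at the centre of its underside, z up. On the deck stand a black socket ring at y = -75 mm and a blue knob at y = +70 mm.
- socket (a point): Centre of the socket's floor, level with the deck, 75 mm above the counter; axes as the grinder's. The black ring around it is 106 mm in outer diameter, its top 18.5 mm above this floor, its mouth 65 mm in diameter. Under its rim the lugs can turn clockwise only, and only while the canister's underside is pushed to less than 3 mm above the floor. Over 80 N would break it.
- slot (a point): Middle of one of the two lug slots, at the ring's top, 42 mm from the socket's axis. Both are 18 mm wide, marked yellow, facing each other, on a line through the axis turned 60 degrees counter-clockwise (from above) from the grinder's x axis. The bar and lugs must be in line with them within about 5 degrees and 2 mm to go in.
- lock_mark (a point): Point on the ring's top, 47 mm from the socket's axis along the grinder's +x: direction of lugs and bar when locked. After a 60 degree clockwise turn from the slots (7 degrees less to 15 more; a stop lies beyond) the lugs stand below a notch: let go, the canister springs up to 6.5 mm above the floor and can no longer turn back.
- coupler_top (a point): Centre of the top of the sprung steel disc, 40 mm in diameter, in the middle of the socket; it moves straight down under the canister. At rest 14.5 mm above the socket floor. Its spring pushes up with 4.4 N there and 10 N at the floor, against which the canister's weight helps.
- knob (a joint): Angle of the blue switch knob about its vertical axis, rad: 0 off (white end of the bar at the black dot), 1.05 on (at the red dot); grows clockwise seen from above; stops at both ends. It snaps over centre at 0.525 and needs at most 0.07 N m. At 0 its bar lies along the grinder's x axis.
- knob_grip (a point): Point on the knob's axis, 28 mm above its underside (104 mm above the counter), a good TCP height for gripping. The knob is a grey disc 46 mm in diameter and 8 mm high with a blue grip bar on it, 44 mm long, 13 mm wide, whose top is 8 mm above this point. The point is 145 mm from the socket's axis.
- board: Round beech chapati board, fixed, 240 mm in diameter, 22 mm thick, origin at the centre of its underside.
- rolling_pin: Steel rolling pin lying on the board, 38 mm in diameter, 290 mm long along its x; origin under its middle. Leave alone.
- saucer: White ceramic saucer, 140 mm in diameter, 20 mm high, origin at the centre of its underside. Leave alone.
- cup: Steel cup, 72 mm in diameter, 85 mm high, origin at the centre of its underside. Leave alone.
- spatula: Flat aluminium spatula, 280 mm long along its x, lying on the counter. Leave alone.
- tin: Round steel tin with a paper label, 72 mm in diameter, 90 mm high, origin at the centre of its underside. Leave alone.
- orange_box: Round orange plastic container with a plain white lid, 88 mm in diameter, 107 mm high, no lugs, origin at the centre of its underside. Leave alone.
Not all that is in view belongs to the job. What is shaped like the canister but brown or turquoise is not meant.

How it is judged (in metres and radians):
On the way, in this order (a step that is already met when the one before it is completed fails the run):
1. The canister's lugs are through the slots and it is pushed down to within 3.5 mm of the socket floor (horizontal distance between canister and socket below 0.005 m and z of canister in the frame of socket below 0.0035 m and angle between canister's own z axis and vertical below 0.12 rad), for 0.05 s.
2. The canister is turned clockwise to the lock and has sprung up into its notch (horizontal distance between canister and socket below 0.005 m and z of canister in the frame of socket between 0.004 and 0.009 m and angle between the x axis of canister and the x axis of grinder, either way round below 0.35 rad and angle between canister's own z axis and vertical below 0.12 rad), for 0.1 s.
3. The knob has clicked over to on (value of joint knob above 0.9 rad), for 0.1 s.
At the end, for the whole second after the job is handed in: The canister stands upright (within 0.12 rad) and at rest in the socket, locked: within 5 mm of the socket's axis, its underside 4 to 9 mm above the socket floor, its bar within 0.35 rad of the grinder's x axis; the knob is at on (above 0.9 rad) (all of step 2 and value of joint knob above 0.9 rad and linear speed of canister below 0.02 m/s); the robot touches nothing.
It fails at once if The canister is tipped by more than 0.6 rad (angle between canister's own z axis and vertical above 0.6 rad).
It fails at once if The canister is forced against the grinder with over 80 N (contact force between canister and grinder above 80 N).
It fails at once if A bystander (rolling pin, saucer, cup, spatula, tin or orange container) is moved by more than 30 mm (distance of any of rolling_pin, saucer, cup, spatula, tin, orange_box from where it was at the start of the episode above 0.03 m).
It also fails if it takes over 56 s, if anything falls off the work surface, if the arm or the gripper's body presses on something with over 40 N, if the wrist force passes 120 N, or if a joint passes its speed limit or range.

## Robot

A 7-joint arm with a two-finger parallel gripper is mounted at the origin on the work surface. World frame = base frame: x ahead of the robot, y to its left, z up, the work surface at z = 0. Lengths are in m, angles in degrees, forces in N, time in s.
With the tool pointing down it reaches from about 0.4 to 0.925 m from the base axis. Payload 4.1 kg.
Tool frame: the origin (TCP) lies between the finger pads, 19 mm behind the fingertips; this is the grasp point; z points along the fingers, y is the line along which they close (so a half turn about z gives the same grasp; the last joint's range is limited). The gripper opens to 85 mm and grips with 20 to 120 N. Pads are 22 mm wide; open, the fingers measure 114 mm over their backs; the gripper's body (76 mm by 85 mm) begins 54 mm behind the grasp point. The pads swing forward as they close: fully open they stand 13 mm farther back than shut.
Start: joints at [-81.704, 22.827, 2.584, 88.041, -1.071, 69.15, -2.905], TCP at [0.157, 0.631, 0.25] pointing down, gripper open.
Joint ranges: [-161.44, 161.44], [-28.35, 127.94], [-78.24, 83.42], [0, 140.83], [-78.03, 258.03], [13.02, 114.36], [-168.23, 168.23]. Speed limits (degrees/s): [147.25, 147.25, 180, 180, 180, 180, 180].

## Interface

Orientations are given as a 3x3 rotation matrix whose columns are the frame's x, y, z axes.
In Python, from bench import arm gives the robot as it stands. The module is installed in compiled form; this text tells all that it offers.
- The arm moves only by the tool apply_moves, never from a script. Its argument "steps" is a list of rows, each an object with "translation": the shift along the world's x, y, z normalised to -1 to 1, where 1 is 0.025 m, a list of three; "yaw": the turn about the world's z normalised to -1 to 1, where 1 is 8 degrees; "hand": the opening, from 0 (shut) to 1 (fully open). In form: [{"translation": [tx, ty, tz], "yaw": yaw, "hand": hand}, ...]. A call has 1 to 20 rows; each row shifts and turns the commanded pose from where the row before left it; what a row does not reach is not made up. A row lasts 1/10 s, in which the tool goes at most 50 mm and 8.59 degrees, less where a joint would pass 70% of its speed; a pose out of reach is approached as far as the arm can. A call with a number of a shift or a turn outside -1 to 1 is refused whole. A call with a gripper value outside its range is refused whole. The fingers move at their own pace and stop on an object; "grip_force" is the grip in N (left out, the last holds). Time passes only in rows, so rows that do not move let the fingers close. It gives the time, the measured TCP pose, the force, the opening and the grip force at its end, in the units of the state.
- arm.read_state(): the state, without advancing time (a new reading comes with each control period).
- arm.snapshot(name): name is "scene" or "top"; returns (picture, depth): 384x512x3 uint8, blue, green, red; 384x512 float32, m along the optical axis (not along the pixel's ray), 0 where there is no reading.
- arm.camera_params(name): a dict with "K" (3x3 intrinsics, pixels), "k1" (the pictures are not rectified: a ray, as slopes to the right and down, at radius r is drawn at 1 + k1 r^2 times it, then the intrinsics apply), "xyz" and "orientation" of the camera in the world. Camera axes: x right, y down, z forward; pixel columns grow to the right and rows downward; lengths in m; the calibration is good to about 2 mm. A picture is of the moment at which its call begins. camera_params takes no time and is no camera call.
- arm.hand_in(): hands the job in; it is judged then, once.
The state is a dict: "clock": time; "joints": joint angles; "qvel": joint speeds; "joint_efforts": joint torques, N m; "tool_pos": TCP position; "tool_rot": TCP orientation; "ft_force": force on the tool from outside, world axes, zero at the start; "moment": the same for the moment, N m; "grip_width": finger opening in m; "gripper_force": force on a finger pad.
Only numpy, scipy, OpenCV 4.12 (cv2) and the standard library are available. Lean on these libraries where they do the work, as an engineer would, in place of code of your own. Each camera call takes 0.05 s, during which the arm holds its last target. There are 200 camera calls.

## Working session

There is one attempt and no reset: what is moved stays moved. The work goes in short steps, Python scripts to look and compute and a tool call to move; the robot and the scene stay as the last step left them, time stands still between calls to the robot, and variables do not carry over. Pictures are saved under pics/ and viewed, at most 10 in all, crops included, and the job is handed in when it is done.

Besides the shell and the picture viewer there is one more tool, called after ">>>" as name(argument=value, ...), one argument or row to a line, values as JSON. apply_moves: Moves the arm, as the interface text tells. Its arguments: {"type":"object","properties":{"steps":{"type":"array","items":{"type":"object","properties":{"translation":{"type":"array","items":{"type":"number","minimum":-1,"maximum":1}},"yaw":{"type":"number","minimum":-1,"maximum":1},"hand":{"type":"number"}}}},"grip_force":{"type":"number"}},"required":["steps"]}

```bash
mkdir -p pics
cat > h.py <<'E'
import numpy as np,cv2
from bench import arm
def ray(P,uv):
    K=np.array(P["K"],float);n=cv2.undistortPoints(np.array(uv,float).reshape(-1,1,2),K,np.array([P["k1"],0,0,0.])).reshape(-1,2)
    return np.c_[n,np.ones(len(n))]
def plane(P,uv,z):
    d=ray(P,uv)@np.array(P["orientation"]).T;o=np.array(P["xyz"])
    return o+d*((z-o[2])/d[:,2])[:,None]
def pts(P,D):
    h,w=D.shape;v,u=np.mgrid[:h,:w]
    r=ray(P,np.c_[u.ravel(),v.ravel()])*D.reshape(-1,1)
    return (r@np.array(P["orientation"]).T+np.array(P["xyz"])).reshape(h,w,3)
E
python3 - <<'E'
from h import *
for n in("top","scene"):
    I,D=arm.snapshot(n);P=arm.camera_params(n);cv2.imwrite(f"pics/{n}0.png",I);np.savez(f"{n}0.npz",I=I,D=D);print(n,P)
s=arm.read_state();print(s)
E
```

```text
top {'K': array([[377.08519537,   0.        , 250.52601592],
       [  0.        , 377.08519537, 191.27133102],
       [  0.        ,   0.        ,   1.        ]]), 'k1': -0.018404171668284994, 'xyz': array([ 0.33935479, -0.03822069,  1.23957522]), 'orientation': array([[-0.00211924, -0.99207843,  0.12560213],
       [-0.99978029,  0.0047213 ,  0.02042259],
       [-0.02085381, -0.12553125, -0.99187047]])}
scene {'K': array([[490.52254234,   0.        , 251.64315382],
       [  0.        , 490.52254234, 196.99150163],
       [  0.        ,   0.        ,   1.        ]]), 'k1': -0.10889094109645013, 'xyz': array([1.34677279, 0.56060352, 1.31114616]), 'orientation': array([[-0.55412848,  0.62534755, -0.54943796],
       [ 0.83237371,  0.4240033 , -0.35689662],
       [ 0.00977908, -0.65510429, -0.75547517]])}
{'clock': 0.1, 'joints': array([-81.70334248,  22.86864802,   2.58133878,  88.1072896 ,
        -1.0716315 ,  69.149522  ,  -2.9052359 ]), 'qvel': array([ 0.02869642, -0.19670179,  0.00560319, -0.14545911,  0.04439648,
       -0.10714792,  0.0810749 ]), 'joint_efforts': array([ 3.66854074e-03, -4.76267982e+01,  1.37037937e+00, -2.54950958e+01,
        1.20295415e-02,  5.01946080e-03, -3.32919996e-06]), 'tool_pos': array([0.15676022, 0.6302612 , 0.24905415]), 'tool_rot': array([[-9.70448340e-01,  2.41308779e-01, -3.03053714e-04],
       [ 2.41308936e-01,  9.70446785e-01, -1.74183821e-03],
       [-1.26223348e-04, -1.76349357e-03, -9.99998437e-01]]), 'ft_force': array([-0.04174538,  0.57855639, -0.21659099]), 'moment': array([ 0.03302627, -0.00615983,  0.06411968]), 'gripper_force': 0.0, 'grip_width': 0.08533281789855159}
```

View pics/top0.png

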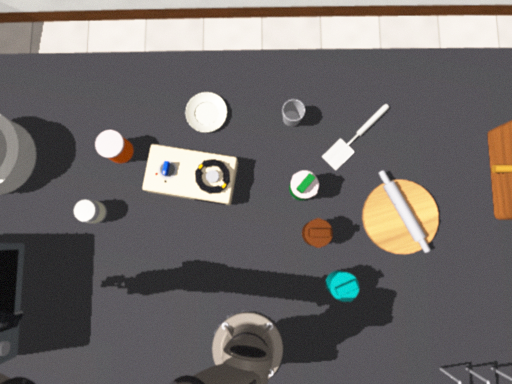

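View pics/scene0.png

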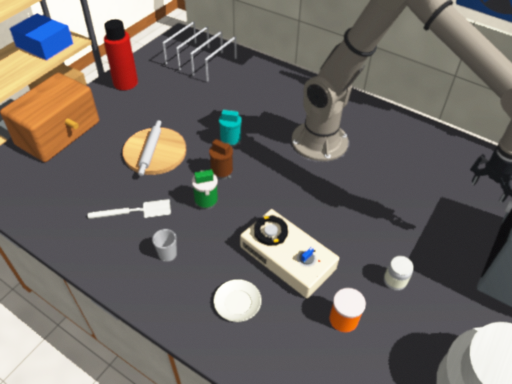

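The top view shows the canister at about (305,184), the socket at (212,176) and the knob at (166,169). The scene view shows them at (205,190), (271,231) and (308,256).

```bash
cat > m.py <<'E'
from h import *
def rect(uvm,P,z,name):
    c=max(cv2.findContours(uvm.astype(np.uint8),0,1)[0],key=cv2.contourArea).reshape(-1,2)
    q=plane(P,c,z)[:,:2]; m=cv2.moments((q*1e4).astype(np.float32).reshape(-1,1,2))
    r=cv2.minAreaRect((q*1000).astype(np.float32)); b=cv2.boxPoints(r)
    e=[b[1]-b[0],b[2]-b[1]];l=max(e,key=np.linalg.norm)
    print(name,"rect c",np.round(r[0],1),"size",np.round(r[1],1),"long ang",round(np.degrees(np.arctan2(l[1],l[0]))%180,1),"npx",uvm.sum())
def run(n,f=None):
    if f is None: I,D=arm.snapshot(n)
    else: a=np.load(f);I,D=a["I"],a["D"]
    P=arm.camera_params(n);X=pts(P,D);H=cv2.cvtColor(I,cv2.COLOR_BGR2HSV);h,s,v=cv2.split(H);z=X[...,2]
    print("==",n)
    return I,X,h,s,v,z,P
if __name__=="__main__":
  for n in("top","scene"):
    I,X,h,s,v,z,P=run(n,n+"0.npz")
    work=(np.hypot(X[...,0],X[...,1])>.3)&(X[...,1]<.5)
    g=(h>45)&(h<75)&(s>150)&(v>60)
    print("green z",np.percentile(z[g],[5,50,95]))
    rect(g&(z>.135),P,.15,"bar")
    gx=X[g&(z>.135)].mean(0)
    near=np.hypot(X[...,0]-gx[0],X[...,1]-gx[1])<.07
    rect(near&(z>.108)&(z<.126)|(near&(z>=.126)),P,.117,"lid+bar")
    b=(h>100)&(h<130)&(s>120)&(z>.09)&(z<.13)&(np.abs(X[...,0]-gx[0])<.2)&(np.abs(X[...,1]-gx[1])<.5)
    rect(b,P,.112,"knob");kx=X[b].mean(0);print(kx, "pts bar",gx)
    y=(h>18)&(h<35)&(s>150)&(v>120)&(np.hypot(X[...,0]-kx[0],X[...,1]-kx[1])<.22)&(z>.07)
    k,L,st,c=cv2.connectedComponentsWithStats(y.astype(np.uint8))
    for i in range(1,k):
        if st[i,4]>2: print("yel",c[i],st[i,4],plane(P,c[i],.0935)[0])
    bl=(v<60)&(np.hypot(X[...,0]-kx[0],X[...,1]-kx[1])<.22)&(z>.085)&(z<.105)
    rect(bl,P,.0935,"ring")
    cr=(z>.068)&(z<.082)&(np.hypot(X[...,0]-kx[0],X[...,1]-kx[1])<.28)
    cr|=(z>.082)&(z<.125)&(np.hypot(X[...,0]-kx[0],X[...,1]-kx[1])<.2)&(np.hypot(X[...,0]-gx[0],X[...,1]-gx[1])>.08)
    kk=cv2.morphologyEx(cr.astype(np.uint8),cv2.MORPH_OPEN,np.ones((5,5)))>0
    rect(kk,P,.075,"deck")
E
python3 m.py
```

```text
== top
green z [0.05195629 0.14886523 0.15302529]
bar rect c [ 501.2 -175.7] size [18.3 57.1] long ang 139.0 npx 124
lid+bar rect c [ 501.4 -177.1] size [80.9 82. ] long ang 179.1 npx 614
knob rect c [556.5 245.1] size [17.6 40.6] long ang 170.3 npx 66
[0.55844321 0.24560725 0.1069126 ] pts bar [ 0.49876224 -0.17355783  0.166954  ]
yel [200.25   166.0625] 16 [0.56400693 0.14111863 0.0935    ]
yel [223.875 185.375] 16 [0.503151   0.06731163 0.0935    ]
ring rect c [556.4  83.6] size [98.4 39.9] long ang 51.6 npx 343
deck rect c [544.7 178.4] size [277.7 149.1] long ang 80.6 npx 4360
== scene
green z [0.02928385 0.07750837 0.15111611]
bar rect c [ 511.3 -169.2] size [37.3 57.4] long ang 138.5 npx 135
lid+bar rect c [ 508.2 -173.2] size [98.6 79.9] long ang 38.2 npx 420
knob rect c [568.  251.7] size [19.8 48.1] long ang 171.4 npx 79
[0.56675063 0.25079487 0.10701567] pts bar [ 0.51483771 -0.16677898  0.15568471]
yel [266. 217.] 13 [0.50562766 0.06971344 0.0935    ]
yel [275.70588235 239.94117647] 17 [0.56464954 0.14266059 0.0935    ]
ring rect c [561.6  88.3] size [105.5  45. ] long ang 47.4 npx 374
deck rect c [551.1 181.8] size [282.5 153.2] long ang 80.4 npx 4002
```

>>> apply_moves(
  steps=[
    {"translation": [1, -1, 0], "yaw": -0.24, "hand": 1},
    {"translation": [1, -1, 0], "yaw": -0.24, "hand": 1},
    {"translation": [1, -1, 0], "yaw": -0.24, "hand": 1},
    {"translation": [1, -1, 0], "yaw": -0.24, "hand": 1},
    {"translation": [1, -1, 0], "yaw": -0.24, "hand": 1},
    {"translation": [1, -1, 0], "yaw": -0.24, "hand": 1},
    {"translation": [1, -1, 0], "yaw": -0.24, "hand": 1},
    {"translation": [1, -1, 0], "yaw": -0.24, "hand": 1},
    {"translation": [1, -1, 0], "yaw": -0.24, "hand": 1},
    {"translation": [1, -1, 0], "yaw": -0.24, "hand": 1},
    {"translation": [1, -1, 0], "yaw": -0.24, "hand": 1},
    {"translation": [1, -1, 0], "yaw": -0.24, "hand": 1},
    {"translation": [1, -1, 0], "yaw": -0.24, "hand": 1},
    {"translation": [1, -1, 0], "yaw": -0.24, "hand": 1},
    {"translation": [0, -1, 0], "hand": 1},
    {"translation": [0, -1, 0], "hand": 1},
    {"translation": [0, -1, 0], "hand": 1},
    {"translation": [0, -1, 0], "hand": 1},
    {"translation": [0, -1, 0], "hand": 1},
    {"translation": [0, 0, 0], "hand": 1},
  ],
)

```text
invalid input at $.steps[14]: expected keys translation, yaw, hand
```

Run:
```python
from m import *
for n in("top","scene"):
    I,X,h,s,v,z,P=run(n,n+"0.npz")
    g=(h>45)&(h<75)&(s>150)&(v>60)
    b=g&(z>.12);print("V pct",np.percentile(v[b],[5,25,50,75,95]))
    vt=(np.percentile(v[b],10)+np.percentile(v[b],90))/2
    rect(b&(v>vt),P,.15,"bar bright"); rect(b&(z>.144),P,.15,"bar z"); q=X[b&(z>.145)&(z<.155)];print(np.median(q,0),len(q))
    gx=np.array([.502,-.177])
    w=(s<70)&(v>150)&(np.hypot(X[...,0]-gx[0],X[...,1]-gx[1])<.07)&(z>.11)&(z<.125)
    c=np.vstack([k.reshape(-1,2) for k in cv2.findContours(w.astype(np.uint8),0,1)[0]])
    q=plane(P,cv2.convexHull(c).reshape(-1,2),.117)[:,:2].astype(np.float32)*1000
    print("lid circ",cv2.minEnclosingCircle(q),cv2.fitEllipse(q))
    x0,y0=(270,150) if n=="top" else (170,150)
    a=cv2.resize(I[y0:y0+70,x0:x0+70],(400,400),interpolation=cv2.INTER_CUBIC)
    x1,y1=(130,135) if n=="top" else (235,200)
    e=cv2.resize(I[y1:y1+100,x1:x1+110],(440,400),interpolation=cv2.INTER_CUBIC)[:, :400]
    cv2.imwrite(f"pics/c_{n}.png",np.hstack([a,e]))
cv2.imwrite("pics/c.png",cv2.resize(np.vstack([cv2.imread("pics/c_top.png"),cv2.imread("pics/c_scene.png")]),(600,600)))
print(arm.read_state()["tool_pos"])
```

```text
== top
V pct [164.15 176.   179.   182.   184.  ]
bar bright rect c [ 502.9 -175.8] size [16.1 51.4] long ang 139.0 npx 96
bar z rect c [ 501.2 -175.7] size [18.3 57.1] long ang 139.0 npx 124
[ 0.50110279 -0.17485144  0.14932282] 120
lid circ ((501.329833984375, -175.51214599609375), 43.4299201965332) ((502.36700439453125, -176.01644897460938), (81.52755737304688, 85.39630126953125), 129.62185668945312)
== scene
V pct [122.   124.75 148.   165.25 170.  ]
bar bright rect c [ 506.3 -172.9] size [21.5 53.2] long ang 137.3 npx 80
bar z rect c [ 508.4 -172.5] size [28.6 55.6] long ang 138.5 npx 104
[ 0.5068923  -0.17499959  0.14960202] 96
lid circ ((509.7376403808594, -169.55958557128906), 42.50743103027344) ((508.5164794921875, -171.88134765625), (79.6048812866211, 86.7269515991211), 127.27291870117188)
[0.15676022 0.6302612  0.24905415]
```

View pics/c.png

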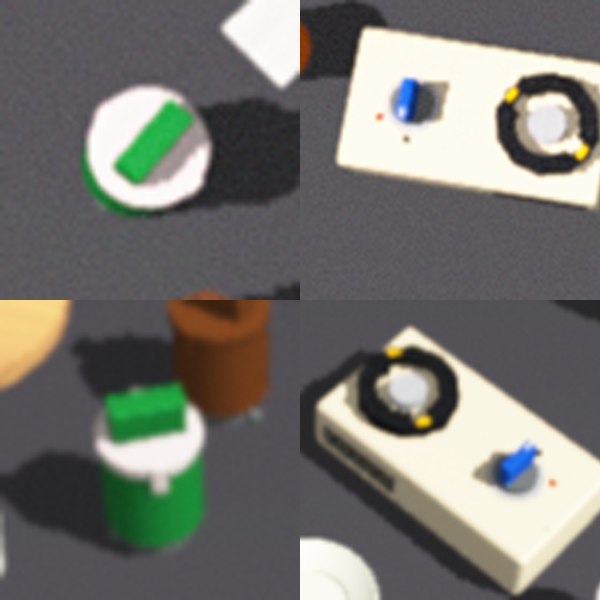

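The crop shows the canister bar and both yellow slots clearly; the knob bar is along grinder x. Moving over the canister.

>>> apply_moves(
  steps=[
    {"translation": [1, -1, 0], "yaw": -0.246, "hand": 1},
    {"translation": [1, -1, 0], "yaw": -0.246, "hand": 1},
    {"translation": [1, -1, 0], "yaw": -0.246, "hand": 1},
    {"translation": [1, -1, 0], "yaw": -0.246, "hand": 1},
    {"translation": [1, -1, 0], "yaw": -0.246, "hand": 1},
    {"translation": [1, -1, 0], "yaw": -0.246, "hand": 1},
    {"translation": [1, -1, 0], "yaw": -0.246, "hand": 1},
    {"translation": [1, -1, 0], "yaw": -0.246, "hand": 1},
    {"translation": [1, -1, 0], "yaw": -0.246, "hand": 1},
    {"translation": [1, -1, 0], "yaw": -0.246, "hand": 1},
    {"translation": [1, -1, 0], "yaw": -0.246, "hand": 1},
    {"translation": [1, -1, 0], "yaw": -0.246, "hand": 1},
    {"translation": [1, -1, 0], "yaw": -0.246, "hand": 1},
    {"translation": [1, -1, 0], "yaw": -0.246, "hand": 1},
    {"translation": [0, -1, 0], "yaw": 0, "hand": 1},
    {"translation": [0, -1, 0], "yaw": 0, "hand": 1},
    {"translation": [0, -1, 0], "yaw": 0, "hand": 1},
    {"translation": [0, -1, 0], "yaw": 0, "hand": 1},
    {"translation": [0, -1, 0], "yaw": 0, "hand": 1},
    {"translation": [0, -1, 0], "yaw": 0, "hand": 1},
  ],
)

```text
clock: 2.1
tool_pos: [0.5064, 0.1297, 0.2497]
tool_rot: [[-0.749, 0.663, -0.001], [0.663, 0.749, -0.0], [0.0, -0.001, -1.0]]
ft_force: [0.5, 0.8, 0.1]
grip_width: 0.0857
gripper_force: 0.0
```

>>> apply_moves(
  steps=[
    {"translation": [0, -1, 0], "yaw": 0, "hand": 1},
    {"translation": [0, -1, 0], "yaw": 0, "hand": 1},
    {"translation": [0, -1, 0], "yaw": 0, "hand": 1},
    {"translation": [0, -1, 0], "yaw": 0, "hand": 1},
    {"translation": [0, -1, 0], "yaw": 0, "hand": 1},
    {"translation": [0, -1, 0], "yaw": 0, "hand": 1},
    {"translation": [0, -1, 0], "yaw": 0, "hand": 1},
    {"translation": [0, -1, 0], "yaw": 0, "hand": 1},
    {"translation": [0, -1, 0], "yaw": 0, "hand": 1},
    {"translation": [0, -1, 0], "yaw": 0, "hand": 1},
    {"translation": [0, -1, 0], "yaw": 0, "hand": 1},
    {"translation": [0, -1, 0], "yaw": 0, "hand": 1},
    {"translation": [-0.12, -0.24, 0], "yaw": 0, "hand": 1},
    {"translation": [0, 0, 0], "yaw": 0, "hand": 1},
    {"translation": [0, 0, 0], "yaw": 0, "hand": 1},
  ],
)

```text
clock: 3.6
tool_pos: [0.5039, -0.1737, 0.2498]
tool_rot: [[-0.75, 0.662, -0.0], [0.662, 0.75, 0.001], [0.001, 0.001, -1.0]]
ft_force: [-0.2, 0.2, 0.1]
grip_width: 0.0853
gripper_force: 0.0
```

Run:
```python
from h import *
s=arm.read_state();print(s["joints"],s["tool_pos"],s["tool_rot"][:,1],s["ft_force"])
print("yang",np.degrees(np.arctan2(s["tool_rot"][1,1],s["tool_rot"][0,1])))
```

```text
[-16.49042184  12.87395831  36.3298687  104.76464177  -8.43973626
  65.08756142  71.28973201] [ 0.5039063  -0.1736818   0.24975623] [6.61818228e-01 7.49663982e-01 7.39486279e-04] [-0.23703781  0.24273152  0.12106277]
yang 48.56129709179656
```

>>> apply_moves(
  steps=[
    {"translation": [0, 0, -0.8], "yaw": 0, "hand": 0.8},
    {"translation": [0, 0, -0.8], "yaw": 0, "hand": 0.7},
    {"translation": [0, 0, -0.8], "yaw": 0, "hand": 0.7},
    {"translation": [0, 0, -0.8], "yaw": 0, "hand": 0.7},
    {"translation": [0, 0, -0.8], "yaw": 0, "hand": 0.7},
    {"translation": [0, 0, -0.4], "yaw": 0, "hand": 0.7},
    {"translation": [0, 0, 0], "yaw": 0, "hand": 0.7},
    {"translation": [0, 0, 0], "yaw": 0, "hand": 0.4},
    {"translation": [0, 0, 0], "yaw": 0, "hand": 0},
    {"translation": [0, 0, 0], "yaw": 0, "hand": 0},
    {"translation": [0, 0, 0], "yaw": 0, "hand": 0},
    {"translation": [0, 0, 0], "yaw": 0, "hand": 0},
    {"translation": [0, 0, 0], "yaw": 0, "hand": 0},
    {"translation": [0, 0, 0], "yaw": 0, "hand": 0},
  ],
  grip_force=60,
)

```text
clock: 5.0
tool_pos: [0.5047, -0.1756, 0.1412]
tool_rot: [[-0.749, 0.663, 0.002], [0.663, 0.749, -0.0], [-0.002, 0.001, -1.0]]
ft_force: [-0.5, 0.2, 5.7]
grip_width: 0.0231
gripper_force: 60.0
```

>>> apply_moves(
  steps=[
    {"translation": [0, 0, 0.5], "yaw": 0, "hand": 0},
    {"translation": [0, 0, 1], "yaw": 0, "hand": 0},
    {"translation": [0, 0, 1], "yaw": 0, "hand": 0},
    {"translation": [0, 0, 1], "yaw": 0, "hand": 0},
    {"translation": [0, 0, 1], "yaw": 0, "hand": 0},
    {"translation": [0, 0, 1.0], "yaw": 0, "hand": 0},
    {"translation": [0, 0, 0.1], "yaw": 0, "hand": 0},
  ],
)

```text
clock: 5.7
tool_pos: [0.5053, -0.1759, 0.2831]
tool_rot: [[-0.749, 0.663, 0.006], [0.663, 0.749, -0.001], [-0.005, 0.003, -1.0]]
ft_force: [1.0, -0.9, -2.5]
grip_width: 0.0229
gripper_force: 59.3
```

>>> apply_moves(
  steps=[
    {"translation": [0.1, 0.4, 0], "yaw": -0.4, "hand": 0},
    {"translation": [0.1, 0.8, 0], "yaw": -0.7, "hand": 0},
    {"translation": [0.1, 0.8, 0], "yaw": -0.75, "hand": 0},
    {"translation": [0.1, 0.8, 0], "yaw": -0.75, "hand": 0},
    {"translation": [0.1, 0.8, 0], "yaw": -0.75, "hand": 0},
    {"translation": [0.1, 0.8, 0], "yaw": -0.75, "hand": 0},
    {"translation": [0.1, 0.8, 0], "yaw": -0.75, "hand": 0},
    {"translation": [0.1, 0.8, 0], "yaw": -0.75, "hand": 0},
    {"translation": [0.1, 0.8, 0], "yaw": -0.75, "hand": 0},
    {"translation": [0.1, 0.8, 0], "yaw": -0.75, "hand": 0},
    {"translation": [0.1, 0.8, 0], "yaw": -0.75, "hand": 0},
    {"translation": [0.1, 0.8, 0], "yaw": -0.75, "hand": 0},
    {"translation": [0, 0.8, 0], "yaw": -0.75, "hand": 0},
    {"translation": [0, 0.8, 0], "yaw": -0.75, "hand": 0},
    {"translation": [0, 0.4, 0], "yaw": -0.75, "hand": 0},
    {"translation": [0, 0, 0], "yaw": -0.15, "hand": 0},
    {"translation": [0, 0, 0], "yaw": 0, "hand": 0},
    {"translation": [0, 0, 0], "yaw": 0, "hand": 0},
    {"translation": [0, 0, 0], "yaw": 0, "hand": 0},
  ],
)

```text
clock: 7.6
tool_pos: [0.5338, 0.1036, 0.2799]
tool_rot: [[0.637, 0.771, -0.0], [0.771, -0.637, -0.0], [-0.0, 0.0, -1.0]]
ft_force: [-0.6, -0.5, -1.9]
grip_width: 0.0232
gripper_force: 59.3
```

Run:
```python
from m import *
s=arm.read_state();print(s["joints"],s["tool_pos"],s["ft_force"])
print("yang",np.degrees(np.arctan2(s["tool_rot"][1,1],s["tool_rot"][0,1])),s["tool_rot"][:,2])
out=[]
for n in("top","scene"):
    I,D=arm.snapshot(n);np.savez(n+"1.npz",I=I,D=D)
    x,y=(150,110) if n=="top" else (190,130)
    out.append(cv2.resize(I[y:y+140,x:x+140],(400,400),interpolation=cv2.INTER_CUBIC))
cv2.imwrite("pics/d.png",np.hstack(out))
```

```text
[-48.52876719  12.95405051  39.15421835 101.15090159  -8.70393169
  68.97017539 -46.51867012] [0.53380506 0.10361256 0.27992914] [-0.60845143 -0.49642723 -1.86852317]
yang -39.56902355268128 [-1.41923019e-04 -3.26575447e-04 -9.99999937e-01]
```

View pics/d.png

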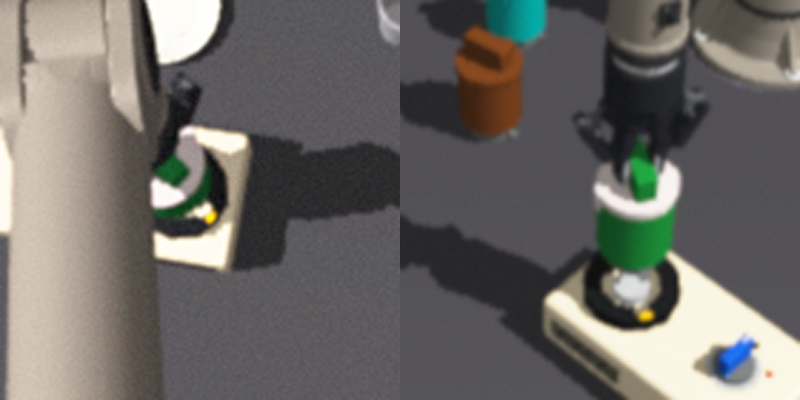

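The left (top) view has the arm hiding most of the socket, with only the lid edge and one slot showing. In the right (scene) view the lid at about (637,190) stands over the socket at (632,285).

```bash
cat > lid.py <<'E'
from m import *
from scipy.optimize import least_squares
def lid(f,c0,zu,n="scene"):
    I,X,h,s,v,z,P=run(n,f); c0=np.array(c0)
    pc=np.array(P["xyz"])[:2]
    g=(s<80)&(v>130)&(np.hypot(X[...,0]-c0[0],X[...,1]-c0[1])<.06)&(z>zu+.095)&(z<zu+.13)
    c=np.vstack([k.reshape(-1,2) for k in cv2.findContours(g.astype(np.uint8),0,1)[0] if len(k)>8])
    q=plane(P,c,zu+.105)[:,:2]
    d=pc-c0;d/=np.linalg.norm(d)
    for _ in range(3):
        r=q-c0; a=np.degrees(np.arccos(np.clip(r@d/np.linalg.norm(r,axis=1),-1,1)))
        k=(a<75)&(np.linalg.norm(r,axis=1)>.034)
        o=least_squares(lambda p:np.linalg.norm(q[k]-p,axis=1)-.0409,c0,loss="soft_l1",f_scale=.001);c0=o.x
    print("lid centre",np.round(c0*1000,1),"n",k.sum(),"rms",np.sqrt((o.fun**2).mean())*1000)
if __name__=="__main__":
    lid("scene0.npz",[.506,-.174],0); lid("top0.npz",[.502,-.176],0,"top")
    lid("scene1.npz",[.534,.104],.1387); lid("top1.npz",[.534,.104],.1387,"top")
    for n in("scene","top"):
        I,X,h,s,v,z,P=run(n,n+"0.npz")
        c0=np.array([.534,.105])
        m=((v<75)|((h>18)&(h<35)&(s>150)))&(np.hypot(X[...,0]-c0[0],X[...,1]-c0[1])<.075)&(z>.082)&(z<.1)
        c=max(cv2.findContours(m.astype(np.uint8),0,1)[0],key=cv2.contourArea).reshape(-1,2)
        q=plane(P,c,.0935)[:,:2]; d=np.array(P["xyz"])[:2]-c0; 
        # far edge of ring = top circle
        k=((q-c0)@d<0.0)&(np.hypot(*(q-c0).T)>.045)
        o=least_squares(lambda p:np.linalg.norm(q[k]-p,axis=1)-.052,c0,loss="soft_l1",f_scale=.001)
        print("ring far-arc centre",np.round(o.x*1000,1),k.sum(),np.sqrt((o.fun**2).mean())*1000)
E
python3 lid.py
```

```text
== scene
lid centre [ 502.  -175.4] n 28 rms 4.0660117996425305
== top
lid centre [ 503.1 -177.7] n 32 rms 1.0547818073881883
== scene
lid centre [529.9 103.6] n 33 rms 1.9023949679613297
== top
lid centre [532.2 104.7] n 31 rms 1.678780713555573
== scene
ring far-arc centre [539.4 104.6] 34 2.09446252513989
== top
ring far-arc centre [531.2 102.6] 47 1.8037252301294122
```

>>> apply_moves(
  steps=[
    {"translation": [0, 0, -0.4], "yaw": 0, "hand": 0},
    {"translation": [0, 0, -0.4], "yaw": 0, "hand": 0},
    {"translation": [0, 0, -0.4], "yaw": 0, "hand": 0},
    {"translation": [0, 0, -0.4], "yaw": 0, "hand": 0},
    {"translation": [0, 0, 0], "yaw": 0, "hand": 0},
    {"translation": [0, 0, 0], "yaw": 0, "hand": 0},
  ],
)

```text
clock: 8.3
tool_pos: [0.5338, 0.1048, 0.2397]
tool_rot: [[0.636, 0.771, -0.0], [0.771, -0.636, -0.001], [-0.001, 0.0, -1.0]]
ft_force: [-0.1, 0.1, -2.1]
grip_width: 0.0234
gripper_force: 59.2
```

Run:
```python
from h import *
s=arm.read_state();print(s["tool_pos"],s["ft_force"])
I,D=arm.snapshot("scene");np.savez("scene2.npz",I=I,D=D)
cv2.imwrite("pics/e.png",cv2.resize(I[150:270,215:335],(600,600),interpolation=cv2.INTER_CUBIC))
```

```text
[0.53381862 0.1047841  0.2397065 ] [-0.12557346  0.10492428 -2.0596231 ]
```

View pics/e.png

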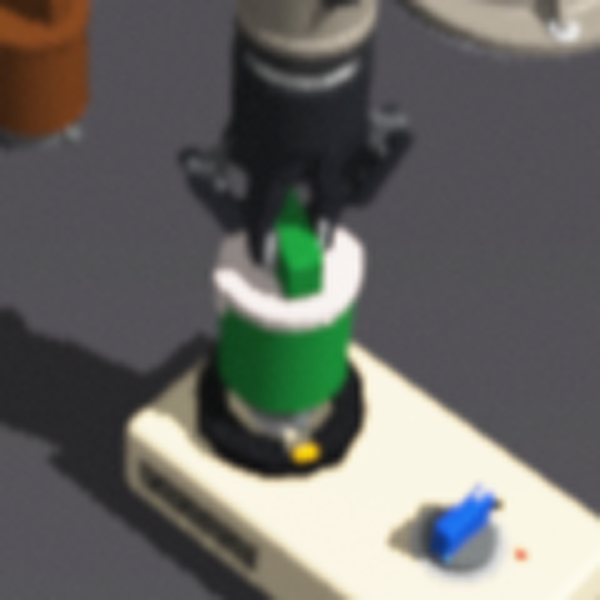

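The canister (x centre about 286) is centred on the ring (about 282), with its front lug heading for the yellow slot at (305,452). Lowering gently.

>>> apply_moves(
  steps=[
    {"translation": [0, 0, -0.08], "yaw": 0, "hand": 0},
    {"translation": [0, 0, -0.08], "yaw": 0, "hand": 0},
    {"translation": [0, 0, -0.08], "yaw": 0, "hand": 0},
    {"translation": [0, 0, 0], "yaw": 0, "hand": 0},
  ],
)

```text
clock: 8.75
tool_pos: [0.5338, 0.1048, 0.2338]
tool_rot: [[0.636, 0.771, -0.0], [0.771, -0.636, -0.0], [-0.0, 0.0, -1.0]]
ft_force: [-0.4, -0.3, -2.7]
grip_width: 0.0233
gripper_force: 59.2
```

>>> apply_moves(
  steps=[
    {"translation": [0, 0, -0.08], "yaw": 0, "hand": 0},
    {"translation": [0, 0, -0.08], "yaw": 0, "hand": 0},
    {"translation": [0, 0, 0], "yaw": 0, "hand": 0},
    {"translation": [0, 0, 0], "yaw": 0, "hand": 0},
  ],
)

```text
clock: 9.15
tool_pos: [0.5341, 0.1049, 0.2306]
tool_rot: [[0.636, 0.771, 0.0], [0.771, -0.636, 0.0], [0.001, 0.0, -1.0]]
ft_force: [-0.8, 0.7, 1.6]
grip_width: 0.023
gripper_force: 59.8
```

>>> apply_moves(
  steps=[
    {"translation": [0, 0, -0.06], "yaw": 0, "hand": 0},
    {"translation": [0, 0, -0.06], "yaw": 0, "hand": 0},
    {"translation": [0, 0, 0], "yaw": 0, "hand": 0},
  ],
)

```text
clock: 9.45
tool_pos: [0.5341, 0.1049, 0.2272]
tool_rot: [[0.636, 0.771, 0.001], [0.771, -0.636, 0.0], [0.0, 0.0, -1.0]]
ft_force: [-1.7, 0.1, 2.8]
grip_width: 0.0234
gripper_force: 60.1
```

>>> apply_moves(
  steps=[
    {"translation": [0, 0, -0.08], "yaw": 0, "hand": 0},
    {"translation": [0, 0, -0.08], "yaw": 0, "hand": 0},
    {"translation": [0, 0, 0], "yaw": 0, "hand": 0},
  ],
)

```text
clock: 9.75
tool_pos: [0.5341, 0.1049, 0.2231]
tool_rot: [[0.636, 0.771, 0.0], [0.771, -0.636, 0.0], [0.0, 0.0, -1.0]]
ft_force: [-1.4, 1.2, 4.5]
grip_width: 0.0231
gripper_force: 60.3
```

>>> apply_moves(
  steps=[
    {"translation": [0, 0, -0.08], "yaw": 0, "hand": 0},
    {"translation": [0, 0, -0.08], "yaw": 0, "hand": 0},
    {"translation": [0, 0, 0], "yaw": 0, "hand": 0},
  ],
)

```text
clock: 10.05
tool_pos: [0.5341, 0.1049, 0.2193]
tool_rot: [[0.636, 0.771, 0.001], [0.771, -0.636, 0.0], [0.001, 0.0, -1.0]]
ft_force: [-1.5, 0.9, 6.6]
grip_width: 0.0229
gripper_force: 60.4
```

>>> apply_moves(
  steps=[
    {"translation": [0, 0, -0.06], "yaw": 0, "hand": 0},
    {"translation": [0, 0, -0.06], "yaw": 0, "hand": 0},
    {"translation": [0, 0, 0], "yaw": 0, "hand": 0},
  ],
)

```text
clock: 10.35
tool_pos: [0.5342, 0.1049, 0.2166]
tool_rot: [[0.636, 0.771, 0.001], [0.771, -0.636, 0.0], [0.001, 0.0, -1.0]]
ft_force: [-1.6, 0.4, 6.8]
grip_width: 0.0231
gripper_force: 60.7
```

>>> apply_moves(
  steps=[
    {"translation": [0, 0, -0.04], "yaw": 0, "hand": 0},
    {"translation": [0, 0, -0.04], "yaw": 0, "hand": 0},
    {"translation": [0, 0, 0], "yaw": 0, "hand": 0},
  ],
)

```text
clock: 10.65
tool_pos: [0.5344, 0.105, 0.2163]
tool_rot: [[0.636, 0.771, 0.001], [0.771, -0.636, 0.002], [0.002, -0.0, -1.0]]
ft_force: [-4.5, 0.8, 16.1]
grip_width: 0.0232
gripper_force: 61.7
```

>>> apply_moves(
  steps=[
    {"translation": [0, 0, 0], "yaw": -0.3, "hand": 0},
    {"translation": [0, 0, 0], "yaw": -0.3, "hand": 0},
    {"translation": [0, 0, 0], "yaw": -0.4, "hand": 0},
    {"translation": [0, 0, 0], "yaw": -0.4, "hand": 0},
    {"translation": [0, 0, 0], "yaw": -0.4, "hand": 0},
    {"translation": [0, 0, 0], "yaw": -0.4, "hand": 0},
    {"translation": [0, 0, 0], "yaw": -0.4, "hand": 0},
    {"translation": [0, 0, 0], "yaw": -0.4, "hand": 0},
  ],
)

```text
clock: 11.45
tool_pos: [0.5365, 0.1036, 0.2163]
tool_rot: [[0.896, 0.444, 0.006], [0.444, -0.896, -0.001], [0.005, 0.004, -1.0]]
ft_force: [0.3, -1.3, 10.5]
grip_width: 0.0235
gripper_force: 61.2
```

>>> apply_moves(
  steps=[
    {"translation": [0, 0, 0], "yaw": -0.4, "hand": 0},
    {"translation": [0, 0, 0], "yaw": -0.4, "hand": 0},
    {"translation": [0, 0, 0], "yaw": -0.4, "hand": 0},
    {"translation": [0, 0, 0], "yaw": -0.4, "hand": 0},
    {"translation": [0, 0, 0], "yaw": -0.4, "hand": 0},
    {"translation": [0, 0, 0], "yaw": -0.4, "hand": 0},
  ],
)

```text
clock: 12.05
tool_pos: [0.5362, 0.1032, 0.2162]
tool_rot: [[0.992, 0.124, 0.005], [0.124, -0.992, -0.002], [0.005, 0.002, -1.0]]
ft_force: [0.3, -2.5, 11.8]
grip_width: 0.0228
gripper_force: 61.3
```

>>> apply_moves(
  steps=[
    {"translation": [0, 0, 0], "yaw": -0.4, "hand": 0},
    {"translation": [0, 0, 0], "yaw": -0.4, "hand": 0},
    {"translation": [0, 0, 0], "yaw": -0.4, "hand": 0},
    {"translation": [0, 0, 0], "yaw": -0.4, "hand": 0},
    {"translation": [0, 0, 0], "yaw": -0.4, "hand": 0},
    {"translation": [0, 0, 0], "yaw": -0.3, "hand": 0},
    {"translation": [0, 0, 0], "yaw": 0, "hand": 0},
    {"translation": [0, 0, 0], "yaw": 0, "hand": 0},
    {"translation": [0, 0, 0], "yaw": 0, "hand": 0},
  ],
)

```text
clock: 12.95
tool_pos: [0.5359, 0.1029, 0.2162]
tool_rot: [[0.981, -0.194, 0.004], [-0.194, -0.981, -0.002], [0.005, 0.001, -1.0]]
ft_force: [-0.8, -2.6, 13.5]
grip_width: 0.0232
gripper_force: 61.4
```

>>> apply_moves(
  steps=[
    {"translation": [0, 0, 0.1], "yaw": 0, "hand": 0},
    {"translation": [0, 0, 0.1], "yaw": 0, "hand": 0},
    {"translation": [0, 0, 0.1], "yaw": 0, "hand": 0},
    {"translation": [0, 0, 0], "yaw": 0, "hand": 0},
  ],
)

```text
clock: 13.35
tool_pos: [0.5352, 0.1032, 0.2223]
tool_rot: [[0.981, -0.194, 0.003], [-0.194, -0.981, -0.002], [0.004, 0.002, -1.0]]
ft_force: [0.9, -3.3, 4.6]
grip_width: 0.0234
gripper_force: 60.7
```

>>> apply_moves(
  steps=[
    {"translation": [0, 0, 0], "yaw": 0, "hand": 0.4},
    {"translation": [0, 0, 0], "yaw": 0, "hand": 0.7},
    {"translation": [0, 0, 0], "yaw": 0, "hand": 0.7},
    {"translation": [0, 0, 0], "yaw": 0, "hand": 0.7},
    {"translation": [0, 0, 0], "yaw": 0, "hand": 0.7},
  ],
)

```text
clock: 13.85
tool_pos: [0.5336, 0.105, 0.2213]
tool_rot: [[0.981, -0.193, -0.001], [-0.193, -0.981, -0.0], [-0.001, 0.0, -1.0]]
ft_force: [0.3, 0.2, 0.4]
grip_width: 0.0597
gripper_force: 0.0
```

>>> apply_moves(
  steps=[
    {"translation": [0, 0, 0.5], "yaw": 0, "hand": 0.7},
    {"translation": [0, 0, 1], "yaw": 0, "hand": 0.7},
    {"translation": [0, 0, 1], "yaw": 0, "hand": 0.7},
    {"translation": [0, 0, 0.5], "yaw": 0, "hand": 0.7},
    {"translation": [0.2, 0.8, 0], "yaw": 1, "hand": 0.6},
    {"translation": [0.2, 0.8, 0], "yaw": 1, "hand": 0.6},
    {"translation": [0.2, 0.8, 0], "yaw": 1, "hand": 0.6},
    {"translation": [0.2, 0.8, 0], "yaw": 1, "hand": 0.6},
    {"translation": [0.1, 0.8, 0], "yaw": 1, "hand": 0.6},
    {"translation": [0, 0.8, 0], "yaw": 1, "hand": 0.6},
    {"translation": [0, 0.8, 0], "yaw": 1, "hand": 0.6},
    {"translation": [0, 0, 0], "yaw": 1, "hand": 0.6},
  ],
)

```text
clock: 15.05
tool_pos: [0.5555, 0.2491, 0.2961]
tool_rot: [[0.595, 0.804, -0.001], [0.804, -0.595, 0.001], [0.0, -0.001, -1.0]]
ft_force: [0.1, -0.4, -0.4]
grip_width: 0.0514
gripper_force: 0.0
```

Run:
```python
from m import *
s=arm.read_state();print(s["joints"],s["tool_pos"],s["ft_force"])
o=[]
for n in("top","scene"):
    I,D=arm.snapshot(n);np.savez(n+"3.npz",I=I,D=D)
    x,y=(150,110) if n=="top" else (215,150)
    o.append(cv2.resize(I[y:y+130,x:x+130],(400,400),interpolation=cv2.INTER_CUBIC))
    P=arm.camera_params(n);X=pts(P,D);h,sa,v=cv2.split(cv2.cvtColor(I,cv2.COLOR_BGR2HSV));z=X[...,2]
    g=(h>45)&(h<75)&(sa>150)&(v>60)&(z>.21);print(n,g.sum())
    if g.sum()>20: rect(g,P,.2315,"bar"); q=z[g]; print("z",np.percentile(q,[50,75,90]))
cv2.imwrite("pics/f.png",np.hstack(o))
```

```text
[-55.9370425   19.88329726  36.61468883  91.13374707 -12.32698529
  73.07293981 -53.82674094] [0.55550609 0.24909069 0.29611584] [ 0.10983425 -0.36718984 -0.44842397]
top 165
bar rect c [531.5 100.7] size [23.1 56.2] long ang 169.4 npx 165
z [0.23027847 0.23170534 0.23269896]
scene 179
bar rect c [544.2 109.9] size [31.7 73.6] long ang 175.9 npx 179
z [0.23080865 0.23375841 0.2356812 ]
```

View pics/f.png

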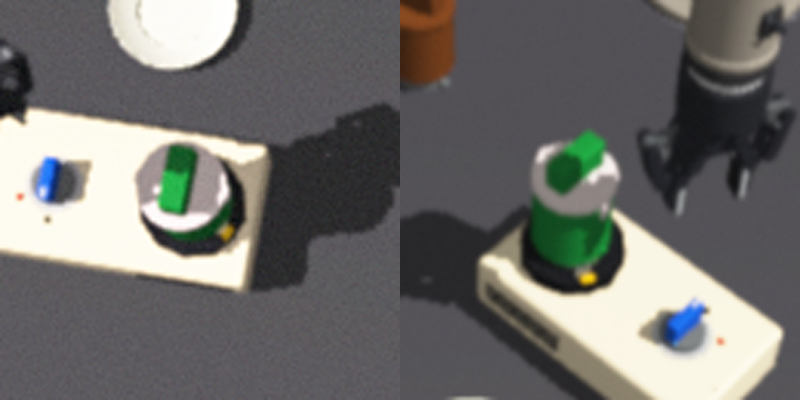

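The top view shows the bar along the grinder's short axis (169°) and the scene view shows the canister upright, with its top at 0.231, so it is locked. The knob at (48,180) in the left crop is next.

>>> apply_moves(
  steps=[
    {"translation": [0.06, 0.08, 0], "yaw": 0.98, "hand": 0.6},
    {"translation": [0, 0, 0], "yaw": 0.98, "hand": 0.6},
    {"translation": [0, 0, 0], "yaw": 0.98, "hand": 0.6},
    {"translation": [0, 0, 0], "yaw": 0.98, "hand": 0.6},
    {"translation": [0, 0, 0], "yaw": 0.98, "hand": 0.6},
    {"translation": [0, 0, 0], "yaw": 0.98, "hand": 0.6},
    {"translation": [0, 0, 0], "yaw": 0.98, "hand": 0.6},
    {"translation": [0, 0, 0], "yaw": 0.98, "hand": 0.6},
    {"translation": [0, 0, 0], "yaw": 0.98, "hand": 0.6},
    {"translation": [0, 0, 0], "yaw": 0.98, "hand": 0.6},
    {"translation": [0, 0, 0], "yaw": 0.98, "hand": 0.6},
    {"translation": [0, 0, 0], "yaw": 0.98, "hand": 0.6},
    {"translation": [0, 0, 0], "yaw": 0.98, "hand": 0.6},
    {"translation": [0, 0, 0], "yaw": 0.98, "hand": 0.6},
    {"translation": [0, 0, 0], "yaw": 0.98, "hand": 0.6},
    {"translation": [0, 0, 0], "yaw": 0, "hand": 0.6},
  ],
)

```text
clock: 16.75
tool_pos: [0.5581, 0.2458, 0.2967]
tool_rot: [[-0.986, 0.17, 0.0], [0.17, 0.986, -0.0], [-0.0, -0.0, -1.0]]
ft_force: [-0.1, -0.3, 0.1]
grip_width: 0.0511
gripper_force: 0.0
```

>>> apply_moves(
  steps=[
    {"translation": [0, 0, -0.8], "yaw": 0, "hand": 0.6},
    {"translation": [0, 0, -1], "yaw": 0, "hand": 0.6},
    {"translation": [0, 0, -1], "yaw": 0, "hand": 0.6},
    {"translation": [0, 0, -1], "yaw": 0, "hand": 0.6},
    {"translation": [0, 0, -1], "yaw": 0, "hand": 0.6},
    {"translation": [0, 0, -1], "yaw": 0, "hand": 0.6},
    {"translation": [0, 0, -1], "yaw": 0, "hand": 0.6},
    {"translation": [0, 0, -0.5], "yaw": 0, "hand": 0.6},
    {"translation": [0, 0, -0.28], "yaw": 0, "hand": 0.6},
    {"translation": [0, 0, 0], "yaw": 0, "hand": 0.6},
  ],
)

```text
clock: 17.75
tool_pos: [0.5578, 0.2465, 0.1067]
tool_rot: [[-0.986, 0.167, -0.001], [0.167, 0.986, -0.001], [0.0, -0.001, -1.0]]
ft_force: [0.7, 0.7, 0.6]
grip_width: 0.051
gripper_force: 0.0
```

>>> apply_moves(
  steps=[
    {"translation": [0, 0, 0], "yaw": 0, "hand": 0.3},
    {"translation": [0, 0, 0], "yaw": 0, "hand": 0},
    {"translation": [0, 0, 0], "yaw": 0, "hand": 0},
    {"translation": [0, 0, 0], "yaw": 0, "hand": 0},
    {"translation": [0, 0, 0], "yaw": 0, "hand": 0},
    {"translation": [0, 0, 0], "yaw": 0, "hand": 0},
  ],
  grip_force=25,
)

```text
clock: 18.35
tool_pos: [0.559, 0.249, 0.1085]
tool_rot: [[-0.986, 0.164, 0.003], [0.165, 0.986, 0.004], [-0.003, 0.004, -1.0]]
ft_force: [1.8, 5.7, 4.5]
grip_width: 0.0123
gripper_force: 30.9
```

>>> apply_moves(
  steps=[
    {"translation": [0.04, 0.1, 0.06], "yaw": 0, "hand": 0},
    {"translation": [0, 0, 0], "yaw": -0.5, "hand": 0},
    {"translation": [0, 0, 0], "yaw": -0.5, "hand": 0},
    {"translation": [0, 0, 0], "yaw": -0.5, "hand": 0},
    {"translation": [0, 0, 0], "yaw": -0.5, "hand": 0},
    {"translation": [0, 0, 0], "yaw": -0.5, "hand": 0},
    {"translation": [0, 0, 0], "yaw": -0.5, "hand": 0},
    {"translation": [0, 0, 0], "yaw": -0.5, "hand": 0},
  ],
)

```text
clock: 19.15
tool_pos: [0.5591, 0.2495, 0.1085]
tool_rot: [[-0.791, 0.611, 0.001], [0.611, 0.791, 0.0], [-0.0, 0.001, -1.0]]
ft_force: [1.7, 3.1, 0.1]
grip_width: 0.012
gripper_force: 30.2
```

>>> apply_moves(
  steps=[
    {"translation": [0, 0, 0], "yaw": -0.5, "hand": 0},
    {"translation": [0, 0, 0], "yaw": -0.5, "hand": 0},
    {"translation": [0, 0, 0], "yaw": -0.5, "hand": 0},
    {"translation": [0, 0, 0], "yaw": -0.5, "hand": 0},
    {"translation": [0, 0, 0], "yaw": -0.5, "hand": 0},
    {"translation": [0, 0, 0], "yaw": -0.5, "hand": 0},
    {"translation": [0, 0, 0], "yaw": -0.5, "hand": 0},
    {"translation": [0, 0, 0], "yaw": -0.5, "hand": 0},
    {"translation": [0, 0, 0], "yaw": -0.2, "hand": 0},
    {"translation": [0, 0, 0], "yaw": 0, "hand": 0},
  ],
)

```text
clock: 20.15
tool_pos: [0.5594, 0.2497, 0.1085]
tool_rot: [[-0.326, 0.945, 0.002], [0.945, 0.326, -0.0], [-0.001, 0.001, -1.0]]
ft_force: [3.1, 2.9, -1.6]
grip_width: 0.0123
gripper_force: 31.0
```

>>> apply_moves(
  steps=[
    {"translation": [0, 0, 0], "yaw": 0, "hand": 0.4},
    {"translation": [0, 0, 0], "yaw": 0, "hand": 0.6},
    {"translation": [0, 0, 0], "yaw": 0, "hand": 0.6},
    {"translation": [0, 0, 0], "yaw": 0, "hand": 0.6},
    {"translation": [0, 0, 0.6], "yaw": 0, "hand": 0.6},
    {"translation": [0, 0, 1], "yaw": 0, "hand": 0.6},
    {"translation": [0, 0, 1], "yaw": 0, "hand": 0.6},
    {"translation": [0, 0, 1], "yaw": 0, "hand": 0.6},
    {"translation": [0, 0, 1], "yaw": 0, "hand": 0.6},
    {"translation": [0, 1, 1], "yaw": 0, "hand": 0.6},
    {"translation": [0, 1, 1], "yaw": 0, "hand": 0.6},
    {"translation": [0, 1, 0], "yaw": 0, "hand": 0.6},
    {"translation": [0, 1, 0], "yaw": 0, "hand": 0.6},
    {"translation": [0, 1, 0], "yaw": 0, "hand": 0.6},
    {"translation": [0, 0, 0], "yaw": 0, "hand": 0.6},
  ],
)

```text
clock: 21.65
tool_pos: [0.5573, 0.3793, 0.2741]
tool_rot: [[-0.33, 0.944, -0.0], [0.944, 0.33, 0.003], [0.003, 0.001, -1.0]]
ft_force: [-0.1, 0.6, 0.0]
grip_width: 0.051
gripper_force: 0.0
```

Run:
```python
from m import *
o=[]
for n in("top","scene"):
    I,D=arm.snapshot(n)
    x,y=(120,110) if n=="top" else (225,150)
    o.append(cv2.resize(I[y:y+130,x:x+130],(400,400),interpolation=cv2.INTER_CUBIC))
    P=arm.camera_params(n);X=pts(P,D);h,s,v=cv2.split(cv2.cvtColor(I,cv2.COLOR_BGR2HSV));z=X[...,2]
    b=(h>100)&(h<130)&(s>120)&(z>.09)&(z<.13)&(np.hypot(X[...,0]-.558,X[...,1]-.247)<.05)
    if b.sum()>9: rect(b,P,.112,n+" knob")
    g=(h>45)&(h<75)&(s>150)&(v>60)&(z>.21)
    if g.sum()>20: rect(g,P,.2315,"bar"); print("z",np.percentile(z[g],[50,75]))
cv2.imwrite("pics/g.png",np.hstack(o))
```

```text
top knob rect c [556.2 243. ] size [17.8 41.5] long ang 108.4 npx 69
bar rect c [531.6  99.8] size [22.3 55.7] long ang 168.8 npx 163
z [0.22987753 0.23141078]
scene knob rect c [568.7 251.7] size [26.  40.4] long ang 112.4 npx 91
bar rect c [544.3 109.2] size [29.5 72.9] long ang 172.6 npx 170
z [0.23078726 0.23296418]
```

View pics/g.png

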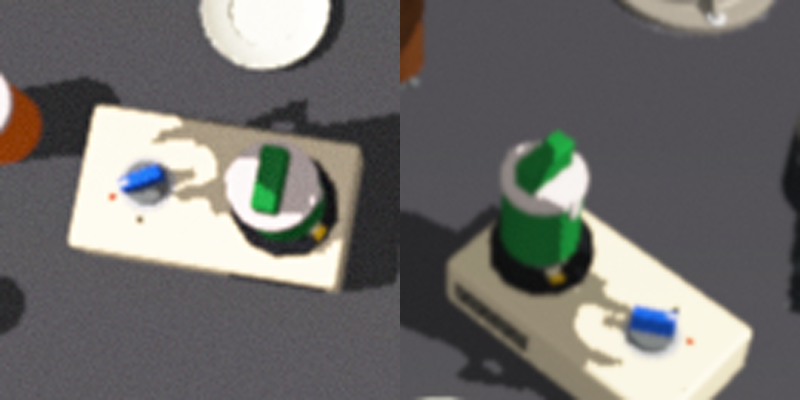

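The knob bar now points at the red dot (111,196) and has turned about 62°. The canister is upright, with its bar at 169° and its top at 0.231, so it is still locked. Handing in.

```bash
python3 -c "
from bench import arm
print(arm.hand_in())"
```

```text
the job is handed in; nothing more can be done
None
```

The green canister is locked in the socket, the knob is turned on to the red dot, and the job was handed in after about 22 s of the 56 s; the hand-in returned no verdict, so success rests on my last camera check.

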